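# Click out the scriber's point on the angle plate

### The job

Get the retractable scriber ready for marking out: take it from its sloping wooden rest, press its end button squarely and gently against the upright front face of the bolted-down steel angle plate until the button is fully in and the point clicks out, then lay it back in both notches of the rest the same way round as before, its collar just above the lower notch, and let go. Leave everything else on the table where it is.

Things in the scene. Friction and masses are not known exactly. Their poses are not given: they have to be found in the camera images.
- scriber: Retractable scriber: pen-like aluminium rod, barrel 16 mm in diameter, about 80 g. Origin on its axis at mid barrel, the place to grip; its x axis runs along the rod to the button end. Along x: nose cone -81 to -56 mm, barrel to +54 mm, dark collar (23 mm diameter) -40 to -33 mm, button (10 mm diameter) +54 to +68 mm. It may be rolled about its axis.
- button (a joint): Push button in the end of the scriber: 0 = out (point in), 0.007 m = fully in (point out 6 mm). It has a stiff sliding action: about 6 N along the axis moves it (the force hardly grows with travel), and it stays where it is left.
- button_end (a point): Centre of the outer end of the scriber's button; it moves with the button. 68 mm from the scriber's origin along x while the button is out, 61 mm when fully in.
- rest: Fixed wooden rest, base 130 x 74 x 10 mm; origin: centre of its underside, x horizontal to its higher end. A rail 22 mm wide rises towards +x at 30 degrees with two V-notched saddles (34 mm wide, walls at 45 degrees, up to 3 mm above the rod's axis). The scriber lies in them, nose low at -x, with 32 mm free between it and the rail.
- rest_home (a point): Where the seated scriber's origin lies, 85 mm above the table. x: the seated scriber's x axis (up the slope at 30 degrees); y: horizontal, across the rest; z: square to the slope, upward. The lower saddle spans x = -51 to -41 mm, the upper one +33 to +43 mm; between them the barrel is free to grip.
- angle_plate: Fixed steel angle plate bolted to the table: upright plate 100 mm wide, 90 mm high, 10 mm thick, with a foot and two sloping braces 60 mm deep behind it. Origin at the bottom middle of the upright front face; the face is the plane x = 0, x points horizontally into the plate (away from the robot), z up.
- plate_face (a point): Middle of the clear front face of the angle plate, 55 mm above the table; axes as the angle plate's.
- wax_pot: Bystander: round screw-lid pot, 59 mm across, 40 mm high; origin at the centre of its underside.
- findings_tin: Bystander: flat box 60 x 90 x 25 mm; origin at the centre of its underside.
- marker: Bystander: marker pen with a cap, 130 mm long, lying on the table; origin under its middle.
Things that resemble listed ones, but are neither listed nor needed, are in the scene too. Of the things that look like the rest, the larger one is meant.

How it is judged (in metres and radians):
On the way, in this order (a step that is already met when the one before it is completed fails the run):
1. the scriber is lifted clear of the rest (40 mm or more) (distance between scriber and rest_home above 0.04 m and value of joint button below 0.003 m), for 0.1 s.
2. the scriber's button end is within 30 mm of the angle plate's front face, its axis within 15 degrees of square to the face, the button still out (x of button_end in the frame of angle_plate between -0.03 and 0.004 m and y of button_end in the frame of angle_plate between -0.05 and 0.05 m and z of button_end in the frame of angle_plate between 0 and 0.092 m and angle between the x axis of scriber and the x axis of angle_plate, either way round below 0.26 rad and value of joint button below 0.003 m).
3. the button is pressed fully in (6 mm or more of its 7) against the face, the axis within 15 degrees of square to it (x of button_end in the frame of angle_plate between -0.004 and 0.004 m and y of button_end in the frame of angle_plate between -0.05 and 0.05 m and z of button_end in the frame of angle_plate between 0 and 0.092 m and angle between the x axis of scriber and the x axis of angle_plate, either way round below 0.26 rad and value of joint button above 0.006 m), for 0.03 s.
At the end, for the whole second after the job is handed in: The scriber lies still in both notches of the rest, button end high, its middle within 4 mm of the seated line sideways and in height and from 4 mm below to 15 mm above its seated place along the slope, its axis within 4.5 degrees of the slope's; its button is in by 6 mm or more (value of joint button above 0.006 m and x of scriber in the frame of rest_home between -0.004 and 0.015 m and y of scriber in the frame of rest_home between -0.004 and 0.004 m and z of scriber in the frame of rest_home between -0.004 and 0.004 m and x of button_end in the frame of rest_home above 0.05 m and angle between the x axis of scriber and the x axis of rest_home, either way round below 0.08 rad and linear speed of scriber below 0.01 m/s); the robot touches nothing.
It fails at once if the scriber is rammed against the angle plate with more than 60 N (contact force between scriber and angle_plate above 60 N).
It fails at once if a bystander (pot, box, marker) is moved by more than 20 mm (distance of any of wax_pot, findings_tin, marker from where it was at the start of the episode above 0.02 m).
It also fails if it takes over 64 s, if anything falls off the work surface, if the arm or the gripper's body presses on something with over 40 N, if the wrist force passes 120 N, or if a joint passes its speed limit or range.

### The arm

A 6-joint arm with a two-finger parallel gripper is mounted at the origin on a cart in front of the work surface, level with it; the furniture and walls round the work are solid. World frame = base frame: x ahead of the robot, y to its left, z up, the work surface at z = 0. Lengths are in mm, angles in rad, forces in N, time in s.
With the tool pointing down it reaches from about 350 to 875 mm from the base axis. Payload 4.2 kg.
Tool frame: the origin (TCP) lies between the finger pads; the fingertips stand 11 mm ahead of it and the grasp point (between the pads) lies 8 mm behind it; z points along the fingers, y is the direction in which the jaws open and shut (so a half turn about z gives the same grasp; the last joint's range is limited). The gripper opens to 85 mm and grips with 20 to 120 N. Pads are 22 mm wide; open, the fingers measure 114 mm over their backs; the gripper's body (76 mm by 85 mm) begins 54 mm behind the grasp point. The pads swing forward as they close: fully open they stand 13 mm farther back than shut.
Start: joints at [1.515, 0.385, 0.008, 0, -1.194, -0.259], TCP at [193.484, 594.275, 242.312] pointing down, gripper open.
Joint ranges: [-3.14, 3.14], [-1.21, 2.06], [-1.07, 1.41], [-3.16, 2.05], [-2.99, -0.16], [-3.1, 3.1]. Speed limits (rad/s): [2.79, 2.79, 3.14, 3.14, 3.14, 3.14].

### API

Orientations are given as a unit quaternion [x, y, z, w].
In Python, from bench import * gives the robot as it stands. The module is installed in compiled form; this text tells all that it offers.
- The arm moves only by the tool drive_tool, never from a script. Its argument "increments" is a list of rows, each a list of 3 entries, a list of its own where there are three numbers: the gripper command: -1 is shut, 1 is fully open, values between are in proportion, then the shift along the tool's x, y, z scaled (see below), then the turn about the tool's z scaled (see below). In form: [[hand, [tx, ty, tz], turn], ...]. A call has 1 to 20 rows; each row shifts and turns the commanded pose from where the row before left it, along the tool's axes as they then stand; what a row does not reach is not made up. The controller multiplies each number of a shift by 0.3 m and each number of a turn by 2 rad. A row lasts 1/8 s, in which the tool goes at most 62.5 mm and 10.7 degrees, less where a joint would pass 70% of its speed; a pose out of reach is approached as far as the arm can. A call with a number of a shift or a turn outside -1 to 1 is refused whole. A call with a gripper value outside its range is refused whole. The fingers move at their own pace and stop on an object; the grip force is fixed at half the most. Time passes only in rows, so rows that do not move let the fingers close. It gives the time, the measured TCP pose, the force and the opening at its end, in the units of the state.
- read_state(): the state, without advancing time (a new reading comes with each control period).
- get_image(name): name is "side" or "top"; returns the picture (420x560x3 uint8, red, green, blue); there is no depth.
- calibration(name): a dict with "fovy" (degrees; the focal length in pixels is half the picture's height over the tangent of half this angle, whatever the lens; pixels are square), "cx", "cy" (the principal point, pixels), "R" (3x3) and "t" (3): a world point X has camera coordinates R X + t. Camera axes: x right, y down, z forward; pixel columns grow to the right and rows downward; lengths in mm; the calibration is good to about 2 mm. A picture is of the moment at which its call begins. calibration takes no time and is no camera call.
- job_done(): hands the job in, once; it reports no verdict.
The state is a dict: "clock": time; "joints": joint angles; "joint_vel": joint speeds; "joint_efforts": joint torques, N m; "position": TCP position; "ee_rot": TCP orientation; "contact_force": force on the tool from outside, world axes, zero at the start; "wrist_torque": the same for the moment, N m; "gripper_width": finger opening in mm.
Only numpy, scipy, OpenCV 4.12 (cv2) and the standard library are available. Lean on these libraries where they do the work, as an engineer would, in place of code of your own. Each camera call takes 0.05 s, during which the arm holds its last target.

## Working session

There is one attempt and no reset: what is moved stays moved. The work goes in short steps, Python scripts to look and compute and a tool call to move; the robot and the scene stay as the last step left them, time stands still between calls to the robot, and variables do not carry over. Pictures are saved under pics/ and viewed, and the job is handed in when it is done.

Besides the shell and the picture viewer there is one more tool, called after ">>>" as a command line: name --argument value ..., lists and objects as JSON in quotes. drive_tool: Moves the arm, as the interface text tells. Shifts and turns lie within -1 to 1; 1 stands for 0.3 m of shift or 2 rad of turn. Its arguments: {"type":"object","properties":{"increments":{"type":"array"}},"required":["increments"]}

```bash
mkdir -p pics; python3 - <<'E'
from bench import *
import cv2
print(read_state())
for n in("side","top"):
    im=get_image(n);cv2.imwrite(f"pics/{n}0.png",im[:,:,::-1]);print(n,calibration(n))
E
```

```text
{'clock': 0.0, 'joints': array([ 1.51462344e+00,  3.85579305e-01,  6.64586920e-03, -4.78179710e-04,
       -1.19402636e+00, -2.58604958e-01]), 'joint_vel': array([ 8.42749724e-04, -1.60791279e-03, -4.28914309e-04, -2.36402606e-03,
       -5.35153263e-04,  3.17485978e-05]), 'joint_efforts': array([-8.87214956e-04, -3.92293561e+01,  1.88409001e+01,  4.18623537e+00,
       -4.54081179e-03, -7.15202191e-07]), 'position': array([193.31357966, 593.76875016, 241.21877192]), 'ee_rot': array([ 9.87625478e-01, -1.56826958e-01, -1.11784910e-04,  1.09865271e-03]), 'contact_force': array([ 0.49789721,  0.36788577, -0.0154468 ]), 'wrist_torque': array([-0.04595658,  0.03847383,  0.0030754 ]), 'gripper_width': 85.53754430052402}
side {'fovy': 56.39353755827549, 'cx': 277.66837266418287, 'cy': 209.84348736401034, 'R': array([[ 0.9707529 , -0.23990145,  0.00927896],
       [-0.15097452, -0.64005151, -0.75335301],
       [ 0.1866695 ,  0.72991874, -0.65755086]]), 't': array([-473.89054772,  205.2020516 , 1231.26838456])}
top {'fovy': 50.84456357910653, 'cx': 272.3382200647441, 'cy': 205.91143592383813, 'R': array([[ 0.00412274, -0.99997317,  0.00605498],
       [-0.99078368, -0.00490451, -0.13536488],
       [ 0.13539094, -0.0054411 , -0.99077731]]), 't': array([  49.53994845,  501.14276606, 1365.92312175])}
```

View pics/side0.png

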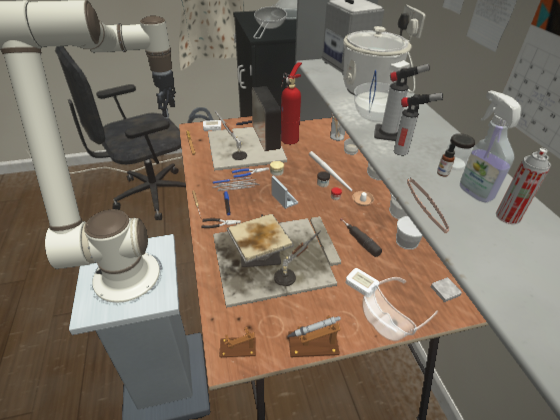

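View pics/top0.png

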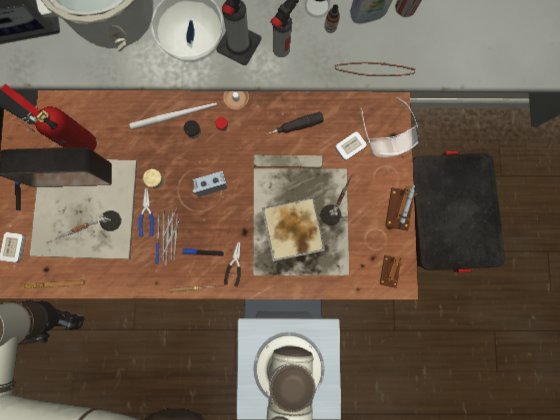

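```bash
python3 - <<'E'
import cv2,numpy as np
s=cv2.imread("pics/side0.png");t=cv2.imread("pics/top0.png")
def c(im,x,y,w,h,k): return cv2.resize(im[y:y+h,x:x+w],None,fx=k,fy=k,interpolation=cv2.INTER_CUBIC)
cv2.imwrite("pics/z1.png",np.vstack([c(s,280,305,70,55,8)]))
cv2.imwrite("pics/z2.png",c(t,370,170,60,60,9))
cv2.imwrite("pics/z3.png",c(t,180,160,60,50,9))
cv2.imwrite("pics/z4.png",c(s,260,165,50,50,9))
E
```

```text
(no output)
```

View pics/z1.png

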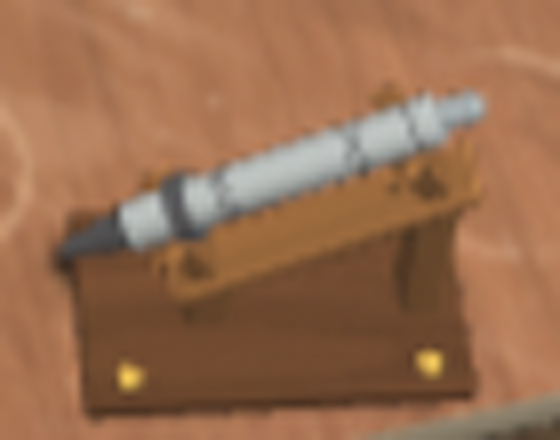

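View pics/z2.png

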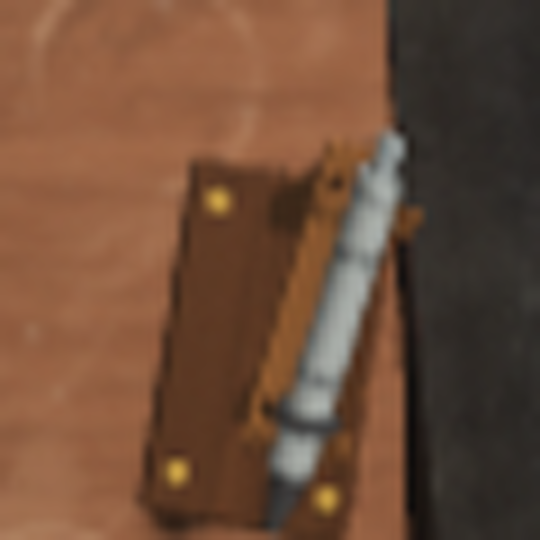

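View pics/z3.png

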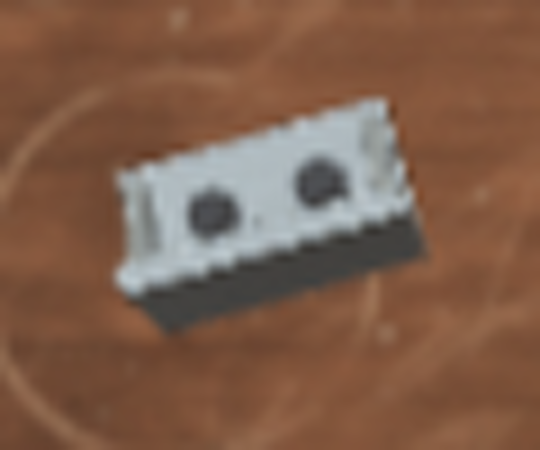

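View pics/z4.png

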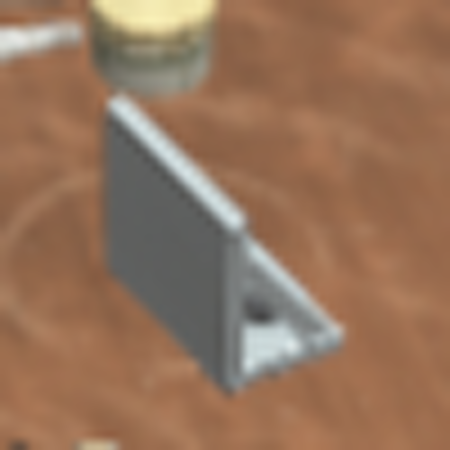

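```bash
cat > h.py <<'E'
from bench import *
import numpy as np, cv2
def cam(n):
    c=calibration(n); f=210/np.tan(np.radians(c["fovy"]/2)); R=np.array(c["R"]);t=np.array(c["t"])
    K=np.array([[f,0,c["cx"]],[0,f,c["cy"]],[0,0,1]]); return K,R,t
def ray(n,p):
    K,R,t=cam(n); d=R.T@np.linalg.solve(K,[p[0],p[1],1]); return -R.T@t, d/np.linalg.norm(d)
def onz(n,p,z):
    o,d=ray(n,p); return o+d*(z-o[2])/d[2]
def tri(ps,pt):
    A=[];b=[]
    (o1,d1),(o2,d2)=ray("side",ps),ray("top",pt)
    s=np.linalg.lstsq(np.stack([d1,-d2],1),o2-o1,rcond=None)[0]
    a=o1+s[0]*d1;c=o2+s[1]*d2
    return (a+c)/2,np.linalg.norm(a-c)
def proj(n,X):
    K,R,t=cam(n);q=K@(R@np.asarray(X,float)+t);return q[:2]/q[2]
def axis(ls,lt):  # each: (point,dir) pixel line -> 3D line from the planes
    def pl(n,l):
        o,d1=ray(n,l[0]);_,d2=ray(n,np.array(l[0])+30*np.array(l[1]));m=np.cross(d1,d2);m/=np.linalg.norm(m);return m,m@o
    n1,c1=pl("side",ls);n2,c2=pl("top",lt);u=np.cross(n1,n2);u/=np.linalg.norm(u)
    p=np.linalg.solve([n1,n2,u],[c1,c2,0]);return p,u
def z2p(x,y,x0,y0,k): return ((x+.5)/k-.5+x0,(y+.5)/k-.5+y0)
E
python3 - <<'E'
from h import *
S=lambda x,y:z2p(x,y,280,305,8); T=lambda x,y:z2p(x,y,370,170,9)
for nm,a,b in [("nose",(60,253),(274,525)),("butt",(484,103),(398,135)),("collar",(181,206),(308,419)),("screwA",(130,377),(177,473)),("screwB",(430,363),(219,202))]:
    print(nm,*[x.round(1) for x in tri(S(*a),T(*b))])
print("base corners z10 side",[onz("side",S(*p),10).round(1) for p in[(72,270),(88,412),(473,395)]])
print("base corners z10 top",[onz("top",T(*p),10).round(1) for p in[(190,160),(148,510),(345,535)]])
T=lambda x,y:z2p(x,y,180,160,9);S=lambda x,y:z2p(x,y,260,165,9)
for nm,a,b in [("plTL",(113,97),(120,278)),("plTR",(240,230),(405,210))]:
    print(nm,*[x.round(1) for x in tri(S(*a),T(*b))])
print([onz("side",S(*p),0).round(1) for p in[(108,270),(235,392)]],[onz("side",S(*p),90).round(1) for p in[(107,100),(235,232)]])
print([onz("top",T(*p),90).round(1) for p in[(122,283),(412,208)]],[onz("top",T(*p),0).round(1) for p in[(172,332),(425,255)]])
E
```

```text
nose [ 429.7 -348.2   41.8] 5.1
butt [ 556.6 -372.3  117.5] 0.5
collar [ 466.1 -354.5   65.3] 1.3
screwA [ 458.7 -342.6  -59.6] 3.7
screwB [ 562.8 -362.1  -60.3] 1.7
base corners z10 side [array([ 435.2, -337. ,   10. ]), array([ 426.9, -387.6,   10. ]), array([ 551.2, -411.6,   10. ])]
base corners z10 top [array([ 567. , -332.3,   10. ]), array([ 440.2, -313.2,   10. ]), array([ 431.6, -383.2,   10. ])]
plTL [539.3 295.2  87.9] 1.5
plTR [566.6 198.9  84.7] 3.9
[array([534.7, 288.5,   0. ]), array([568. , 196.9,   0. ])] [array([534.9, 290.8,  90. ]), array([564.5, 191.8,  90. ])]
[array([538., 294.,  90.]), array([564.3, 196.3,  90. ])] [array([535.4, 291.3,   0. ]), array([564.1, 200.5,   0. ])]
```

```bash
python3 - <<'E'
from h import *
L={}
for n,x0,y0,w,h in(("side",285,310,60,32),("top",395,180,25,50)):
    im=cv2.imread(f"pics/{n}0.png"); hsv=cv2.cvtColor(im,cv2.COLOR_BGR2HSV)
    m=((hsv[...,1]<60)&(hsv[...,2]>120)).astype(np.uint8); k=np.zeros_like(m);k[y0:y0+h,x0:x0+w]=1;m&=k
    ys,xs=np.nonzero(m); l=cv2.fitLine(np.stack([xs,ys],1).astype(np.float32),cv2.DIST_HUBER,0,.01,.01).ravel()
    print(n,len(xs),xs.min(),xs.max(),ys.min(),ys.max(),l); L[n]=(l[2:],l[:2])
p,u=axis(L["side"],L["top"]); u*=np.sign(u[0])
print(u,"slope",np.degrees(np.arcsin(u[2])),"yaw",np.degrees(np.arctan2(u[1],u[0])))
q=p+u*(85-p[2])/u[2];print("at z85",q)
print(onz("side",z2p(70,213,280,305,8),10),)
# screw tops z~11 in top view
for s in[(219,202),(177,473),(327,499)]: print(onz("top",z2p(*s,370,170,9),11.5).round(1))
for s in[(130,377),(430,363)]: print(onz("side",z2p(*s,280,305,8),11.5).round(1))
for X in(q,q+38*u,q-46*u): print(X.round(1))
E
```

```text
side 264 295 340 316 335 [  0.9455868  -0.32537   317.7637    324.93237  ]
top 134 401 414 185 222 [ 2.9647034e-01 -9.5504206e-01  4.0784164e+02  2.0340665e+02]
[ 0.85547412 -0.16421765  0.49111769] slope 29.414070847518477 yaw -10.866369090592197
at z85 [ 499.53277042 -361.05124558   85.        ]
[ 440.13136872 -315.90291803   10.        ]
[ 551.4 -341.8   11.5]
[ 453.4 -323.6   11.5]
[ 444.3 -376.8   11.5]
[ 443.3 -379.8   11.5]
[ 540.9 -398.3   11.5]
[ 499.5 -361.1   85. ]
[ 532.  -367.3  103.7]
[ 460.2 -353.5   62.4]
```

>>> drive_tool --increments '[[1,[0,0,0],-0.064],[1,[0.1167,0.1452,0],0],[1,[0.1167,0.1452,0],0],[1,[0.1167,0.1452,0],0],[1,[0.1167,0.1452,0],0],[1,[0.1167,0.1452,0],0],[1,[0.1167,0.1452,0],0],[1,[0.1167,0.1452,0],0],[1,[0.1167,0.1452,0],0],[1,[0.1167,0.1452,0],0],[1,[0,0,0],0]]'

```text
clock: 1.48
position: [430.9, 147.5, 241.9]
ee_rot: [0.995, -0.096, -0.0, 0.0]
contact_force: [-0.3, -0.2, -0.9]
gripper_width: 85.2
```

>>> drive_tool --increments '[[1,[0.0604,0.1811,0],0],[1,[0.0604,0.1811,0],0],[1,[0.0604,0.1811,0],0],[1,[0.0604,0.1811,0],0],[1,[0.0604,0.1811,0],0],[1,[0.0604,0.1811,0],0],[1,[0.0604,0.1811,0],0],[1,[0.0604,0.1811,0],0],[1,[0.0604,0.1811,0],0],[1,[0,0,0],0],[1,[0,0,0],0]]'

```text
clock: 2.85
position: [499.7, -359.4, 241.5]
ee_rot: [0.996, -0.093, -0.001, -0.0]
contact_force: [-0.7, -0.3, 1.1]
gripper_width: 85.7
```

>>> drive_tool --increments '[[1,[0,0.003,0.17],0],[1,[0,0.002,0.17],0],[1,[0,0,0],0],[1,[0,0,0],0]]'

```text
clock: 3.35
position: [501.0, -361.4, 142.8]
ee_rot: [0.996, -0.092, 0.002, 0.001]
contact_force: [0.1, 0.2, 0.4]
gripper_width: 85.4
```

```bash
cat > snap.py <<'E'
import sys
from h import *
k=sys.argv[1]; out=[]
st=read_state(); print(st["clock"],st["position"].round(1),st["ee_rot"].round(3),st["contact_force"].round(1),st["gripper_width"].round(1))
for n in("side","top"):
    im=get_image(n)[:,:,::-1]; cv2.imwrite(f"pics/{n}{k}.png",im)
    c=proj(n,[float(v) for v in sys.argv[2:5]]); x,y=[int(v) for v in c]; r=33
    x=min(max(x,r),559-r);y=min(max(y,r),419-r)
    out.append(cv2.resize(im[y-r:y+r,x-r:x+r],None,fx=6,fy=6,interpolation=cv2.INTER_CUBIC)); print(n,x-r,y-r)
cv2.imwrite(f"pics/c{k}.png",np.hstack(out))
E
python3 snap.py 1 499 -361 85
```

```text
Traceback (most recent call last):
  File "snap.py", line 4, in <module>
    st=read_state(); print(st["clock"],st["position"].round(1),st["ee_rot"].round(3),st["contact_force"].round(1),st["gripper_width"].round(1))
                                                                                                                  ^^^^^^^^^^^^^^^^^^^^^^^^^
AttributeError: 'float' object has no attribute 'round'
```

```bash
sed -i 's/st\["gripper_width"\].round(1)/round(st["gripper_width"],1)/' snap.py
python3 snap.py 1 499 -361 85
```

```text
3.35 [ 501.  -361.4  142.8] [ 0.996 -0.092  0.002  0.001] [0.1 0.2 0.4] 85.4
side 282 292
top 374 171
```

View pics/c1.png

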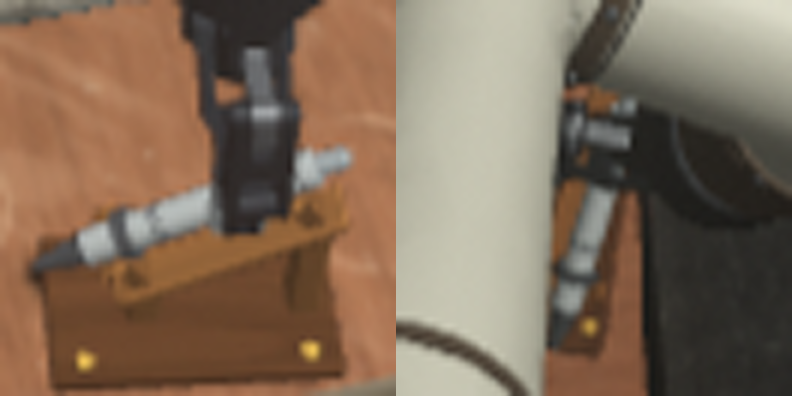

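Side view: the open fingers (crop ~255,150) straddle the rod with its nose at (40,265). The top view is mostly hidden by the arm. I'll descend and grip.

>>> drive_tool --increments '[[1,[-0.005,0,0.11],0],[1,[0,0,0.11],0],[1,[0,0,0],0],[1,[0,0,0],0]]'

```text
clock: 3.95
position: [499.5, -362.1, 76.7]
ee_rot: [0.996, -0.093, 0.002, 0.001]
contact_force: [0.4, -0.1, 1.2]
gripper_width: 85.1
```

```bash
python3 snap.py 2 499 -361 85
```

```text
3.95 [ 499.5 -362.1   76.7] [ 0.996 -0.093  0.002  0.001] [ 0.4 -0.1  1.2] 85.1
side 282 292
top 374 171
```

View pics/c2.png

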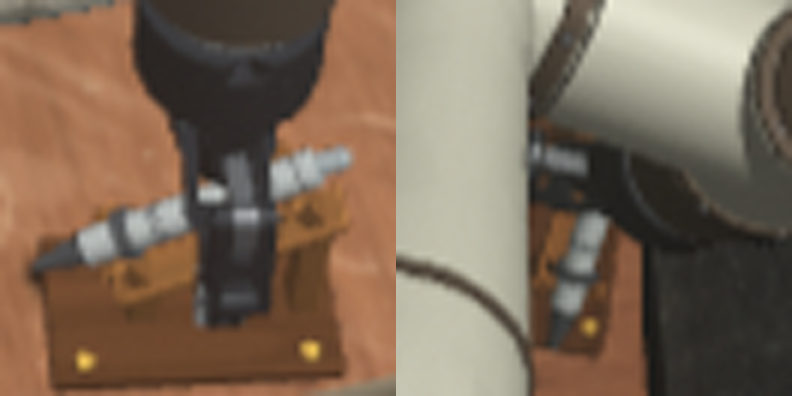

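>>> drive_tool --increments '[[-1,[0,-0.002,0],0],[-1,[0,0,0],0],[-1,[0,0,0],0],[-1,[0,0,0],0],[-1,[0,0,0],0],[-1,[0,0,0],0],[-1,[0,0,0],0],[-1,[0,0,0],0]]'

```text
clock: 5.05
position: [498.4, -359.8, 74.6]
ee_rot: [0.996, -0.093, 0.0, -0.001]
contact_force: [1.1, 5.7, 3.0]
gripper_width: 14.5
```

```bash
python3 snap.py 3 499 -361 85
```

```text
5.05 [ 498.4 -359.8   74.6] [ 0.996 -0.093  0.    -0.001] [1.1 5.7 3. ] 14.5
side 282 292
top 374 171
```

View pics/c3.png

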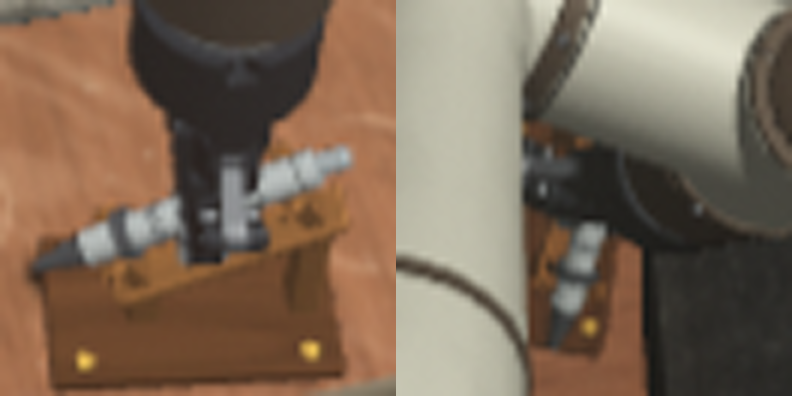

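>>> drive_tool --increments '[[-1,[0,0,-0.1],0],[-1,[0,0,-0.12],0],[-1,[0,0,-0.12],0],[-1,[0.1,0,0],0],[-1,[0.173,0,0],0],[-1,[0,0,0],0],[-1,[0,0,0],0],[-1,[0,0,0],0]]'

```text
clock: 6.15
position: [577.6, -376.0, 176.3]
ee_rot: [0.996, -0.093, -0.0, -0.0]
contact_force: [0.0, -1.3, -0.8]
gripper_width: 14.5
```

```bash
python3 snap.py 4 560 -361 150
```

```text
6.15 [ 577.6 -376.   176.3] [ 0.996 -0.093 -0.    -0.   ] [ 0.  -1.3 -0.8] 14.5
side 308 272
top 380 148
```

View pics/c4.png

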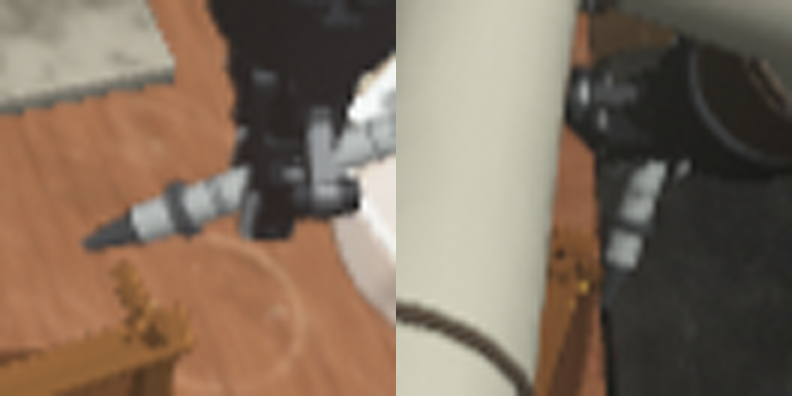

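```bash
python3 - <<'E'
from h import *
for z in(20,60): print([onz("top",p,z).round(0) for p in[(362,150),(375,157),(390,157),(414,153),(416,135)]])
for z in(20,60): print([onz("side",p,z).round(0) for p in[(368,300),(372,318),(390,338),(410,330)]])
print(proj("top",(645,-388,112)),proj("side",(645,-388,112)))
E
```

```text
[array([ 688., -240.,   20.]), array([ 665., -282.,   20.]), array([ 665., -331.,   20.]), array([ 679., -409.,   20.]), array([ 740., -418.,   20.])]
[array([ 678., -231.,   60.]), array([ 655., -272.,   60.]), array([ 655., -319.,   60.]), array([ 669., -396.,   60.]), array([ 728., -405.,   60.])]
[array([ 691., -278.,   20.]), array([ 677., -337.,   20.]), array([ 699., -406.,   20.]), array([ 763., -396.,   20.])]
[array([ 673., -303.,   60.]), array([ 660., -360.,   60.]), array([ 680., -426.,   60.]), array([ 742., -417.,   60.])]
[417.22263818 156.2314317 ] [374.6731766  316.85795568]
```

View pics/side4.png

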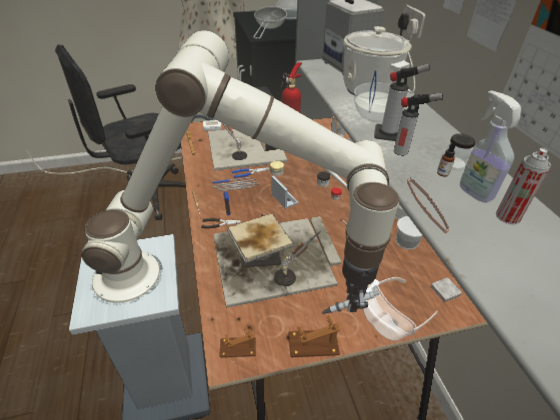

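Side view: the scriber is held at its 30° slope above the rest's upper end, and the goggles are clear. I'll now use the upper saddle to swing it level in the grip.

>>> drive_tool --increments '[[-1,[0.004,0,0.08],0],[-1,[0,0,0.08],0],[-1,[0,0,0.01],0],[-1,[0,0,0.01],0],[-1,[0,0,0.01],0],[-1,[0,0,0.01],0],[-1,[0,0,0],0],[-1,[0,0,0],0]]'

```text
clock: 7.25
position: [581.2, -376.1, 119.7]
ee_rot: [0.996, -0.093, 0.002, 0.001]
contact_force: [-0.1, 4.3, 6.6]
gripper_width: 14.2
```

```bash
python3 snap.py 5 560 -370 110
```

```text
7.25 [ 581.2 -376.1  119.7] [ 0.996 -0.093  0.002  0.001] [-0.1  4.3  6.6] 14.2
side 307 285
top 379 150
```

View pics/c5.png

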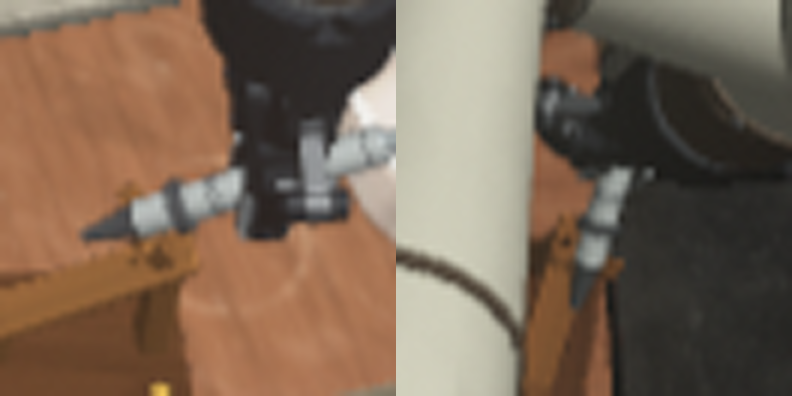

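Contact: the rod sits in the upper saddle just ahead of the collar (crop ~160,215), at 6.6 N.

>>> drive_tool --increments '[[-1,[0,0,0.01],0],[-1,[0,0,0.01],0],[-1,[0,0,0.01],0],[-1,[0,0,0],0]]'

```text
clock: 7.85
position: [583.4, -376.6, 111.7]
ee_rot: [0.996, -0.093, 0.005, 0.001]
contact_force: [2.8, 3.9, 7.7]
gripper_width: 14.3
```

>>> drive_tool --increments '[[-1,[0,0,0.01],0],[-1,[0,0,0.01],0],[-1,[0,0,0.01],0],[-1,[0,0,0],0]]'

```text
clock: 8.35
position: [584.1, -376.9, 103.2]
ee_rot: [0.996, -0.092, 0.006, 0.002]
contact_force: [4.1, 3.4, 8.0]
gripper_width: 14.6
```

```bash
python3 snap.py 6 560 -370 110
```

```text
8.35 [ 584.1 -376.9  103.2] [ 0.996 -0.092  0.006  0.002] [4.1 3.4 8. ] 14.6
side 307 285
top 379 150
```

View pics/c6.png

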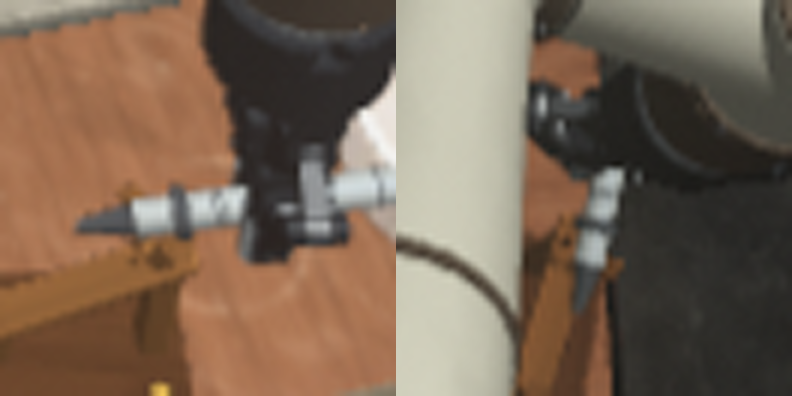

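```bash
python3 - <<'E'
from h import *
c=np.array([584,-377,113.]);y=np.radians(-10.7)
for a in(0,5,10,15,30):
    u=np.array([np.cos(y)*np.cos(np.radians(a)),np.sin(y)*np.cos(np.radians(a)),np.sin(np.radians(a))])
    p,q=proj("side",c-60*u),proj("side",c+60*u);print(a,(q-p)[1]/(q-p)[0],((p-(307,285))*6).round(),((q-(307,285))*6).round())
E
```

```text
0 -0.04317544257138802 [120. 203.] [402. 191.]
5 -0.09267432203116503 [120. 210.] [404. 184.]
10 -0.1417839328350663 [120. 217.] [404. 177.]
15 -0.1912575200323401 [122. 224.] [404. 170.]
30 -0.3500427951878351 [133. 242.] [395. 150.]
```

>>> drive_tool --increments '[[-1,[0,0,0.01],0],[-1,[0,0,0.01],0],[-1,[0,0,0.007],0],[-1,[0,0,0],0],[-1,[0,0,0],0]]'

```text
clock: 9.07
position: [584.2, -376.9, 95.0]
ee_rot: [0.996, -0.092, 0.006, 0.002]
contact_force: [3.7, 2.5, 7.5]
gripper_width: 14.5
```

```bash
python3 snap.py 7 560 -370 110
```

```text
9.075 [ 584.2 -376.9   95. ] [ 0.996 -0.092  0.006  0.002] [3.7 2.5 7.5] 14.5
side 307 285
top 379 150
```

View pics/c7.png

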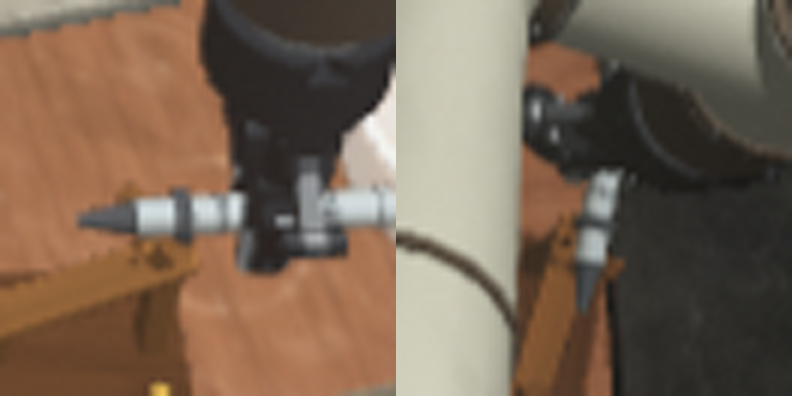

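>>> drive_tool --increments '[[-1,[0,0,-0.05],0],[-1,[0,0,-0.13],0],[-1,[0,0,-0.13],0],[-1,[0,0,-0.13],0],[-1,[0,0,0],-0.061],[-1,[0,0,0],-0.061],[-1,[0,0,0],-0.061],[-1,[0,0,0],-0.061],[-1,[0,0,0],0],[-1,[0,0,0],0]]'

```text
clock: 10.42
position: [579.5, -376.4, 222.6]
ee_rot: [0.989, 0.149, 0.0, 0.0]
contact_force: [-0.2, -0.4, -0.6]
gripper_width: 14.5
```

>>> drive_tool --increments '[[-1,[0.0135,-0.08,0],0],[-1,[0.0135,-0.183,0],0],[-1,[0.0135,-0.183,0],0],[-1,[0.0135,-0.183,0],0],[-1,[0.0135,-0.183,0],0],[-1,[0.0135,-0.183,0],0],[-1,[0.0135,-0.183,0],0],[-1,[0.0135,-0.183,0],0],[-1,[0.0135,-0.183,0],0],[-1,[0.0135,-0.183,0],0],[-1,[0.0135,-0.183,0],0],[-1,[0,-0.1,0],0],[-1,[0,0,0],0],[-1,[0,0,0],0]]'

```text
clock: 12.18
position: [443.3, 212.4, 222.3]
ee_rot: [0.989, 0.15, -0.0, 0.0]
contact_force: [0.2, -0.5, -1.6]
gripper_width: 14.2
```

```bash
python3 snap.py 8 447 212 235
```

```text
12.175 [443.3 212.4 222.3] [ 0.989  0.15  -0.     0.   ] [ 0.2 -0.5 -1.6] 14.2
side 218 124
top 180 182
```

View pics/c8.png

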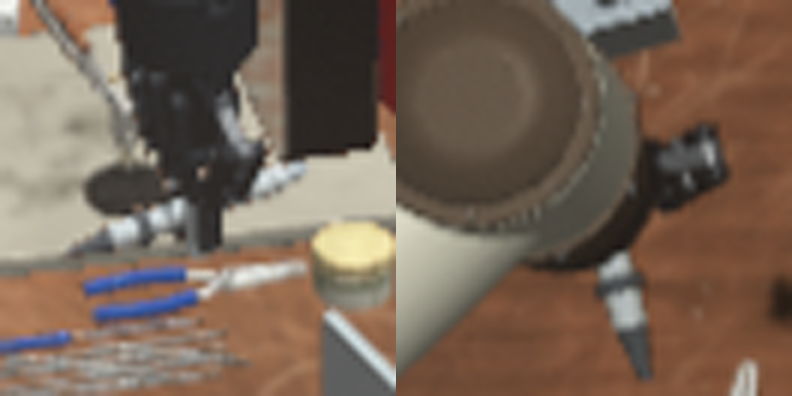

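View pics/side8.png

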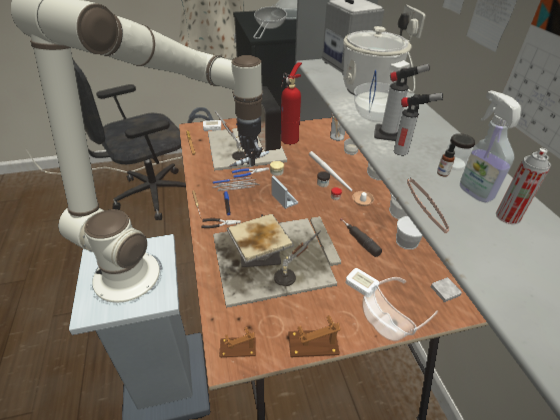

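```bash
python3 - <<'E'
from h import *
nt=z2p(248,379,180,182,6); ns=z2p(69,253,218,124,6); bs=z2p(302,168,218,124,6)
print(tri(ns,nt))
c=np.array([443.3,212.4,232.]);y=np.radians(17.25)
for a in(-5,0,5,10):
    u=np.array([np.cos(y)*np.cos(np.radians(a)),np.sin(y)*np.cos(np.radians(a)),np.sin(np.radians(a))])
    p,q=proj("side",c-81*u),proj("side",c+68*u);print(a,((p-(218,124))*6).round(),((q-(218,124))*6).round(),(q-p)[1]/(q-p)[0], proj("top",c-81*u))
print((168-253)/(302-69),nt)
print(onz("top",(203,252),5),onz("top",(152,177),40))
E
```

```text
(array([368.31570015, 190.67993519, 229.09113234]), np.float64(0.27547909722077285))
-5 [ 62. 238.] [298. 183.] -0.23547568508824782 [221.32613647 245.30311224]
0 [ 62. 249.] [298. 174.] -0.3194519396922208 [221.6433424  245.53719372]
5 [ 64. 260.] [298. 165.] -0.4040432294791043 [221.89329615 245.54930558]
10 [ 66. 270.] [297. 156.] -0.4905757918361433 [222.07526061 245.34325253]
-0.3648068669527897 (220.91666666666666, 244.75)
[355.57034399 271.95602602   5.        ] [590.91280659 434.62179751  40.        ]
```

>>> drive_tool --increments '[[-1,[0,0,0.14],0],[-1,[0,0,0.15],0],[-1,[0,0,0.15],0],[-1,[0,0,0.15],0],[-1,[0,0,0],0],[-1,[0,0,0],0],[-1,[0,0,0],0]]'

```text
clock: 13.15
position: [444.7, 213.6, 47.3]
ee_rot: [0.989, 0.15, 0.002, -0.001]
contact_force: [0.1, 0.7, -0.9]
gripper_width: 14.2
```

```bash
python3 snap.py 9 480 220 55
```

```text
13.15 [444.7 213.6  47.3] [ 0.989  0.15   0.002 -0.001] [ 0.1  0.7 -0.9] 14.2
side 228 163
top 185 178
```

View pics/c9.png

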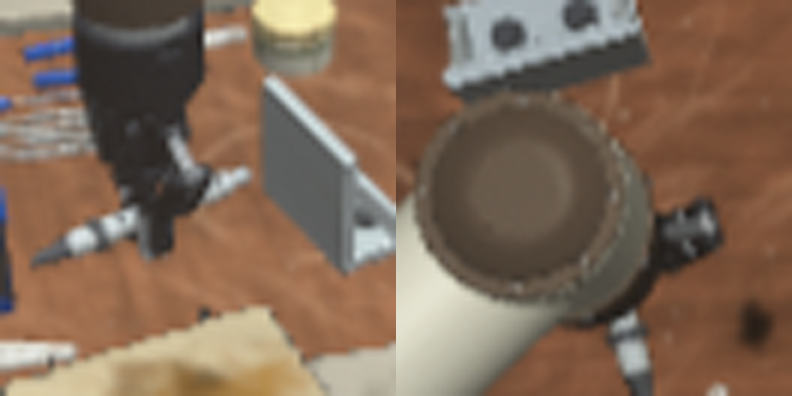

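>>> drive_tool --increments '[[-1,[0.04,0,0],0],[-1,[0.04,0,0],0],[-1,[0,0,0],0],[-1,[0,0,0],0]]'

```text
clock: 13.75
position: [466.1, 219.7, 44.9]
ee_rot: [0.989, 0.15, -0.0, 0.0]
contact_force: [-1.4, 0.7, -1.1]
gripper_width: 14.4
```

```bash
python3 snap.py 10 500 225 55
```

```text
13.75 [466.1 219.7  44.9] [ 0.989  0.15  -0.     0.   ] [-1.4  0.7 -1.1] 14.4
side 233 161
top 183 172
```

View pics/c10.png

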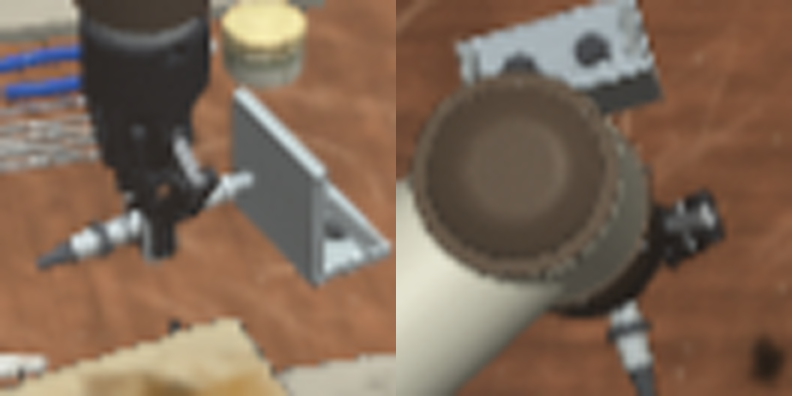

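>>> drive_tool --increments '[[-1,[0.015,0,0],0],[-1,[0.015,0,0],0],[-1,[0,0,0],0]]'

```text
clock: 14.22
position: [475.3, 222.9, 45.2]
ee_rot: [0.989, 0.15, 0.0, -0.0]
contact_force: [-0.9, 0.4, -0.9]
gripper_width: 13.9
```

>>> drive_tool --increments '[[-1,[0.005,0,0],0],[-1,[0.005,0,0],0],[-1,[0.005,0,0],0],[-1,[0,0,0],0]]'

```text
clock: 14.72
position: [479.3, 224.0, 45.2]
ee_rot: [0.989, 0.15, 0.0, -0.0]
contact_force: [0.8, -0.1, -1.0]
gripper_width: 14.4
```

>>> drive_tool --increments '[[-1,[0.005,0,0],0],[-1,[0.005,0,0],0],[-1,[0.005,0,0],0],[-1,[0,0,0],0]]'

```text
clock: 15.22
position: [482.6, 224.7, 44.9]
ee_rot: [0.989, 0.15, -0.001, 0.001]
contact_force: [-1.7, -0.3, -0.3]
gripper_width: 14.0
```

>>> drive_tool --increments '[[-1,[0.005,0,0],0],[-1,[0.005,0,0],0],[-1,[0,0,0],0]]'

```text
clock: 15.6
position: [484.6, 225.1, 44.6]
ee_rot: [0.989, 0.15, -0.002, 0.001]
contact_force: [-5.6, -0.8, -0.7]
gripper_width: 14.4
```

>>> drive_tool --increments '[[-1,[0.005,0,0],0],[-1,[0.005,0,0],0],[-1,[0,0,0],0]]'

```text
clock: 15.98
position: [487.5, 226.0, 44.6]
ee_rot: [0.989, 0.15, -0.002, 0.001]
contact_force: [-6.5, 0.5, 0.7]
gripper_width: 14.2
```

```bash
python3 snap.py 11 510 225 55
```

```text
15.975 [487.5 226.   44.6] [ 0.989  0.15  -0.002  0.001] [-6.5  0.5  0.7] 14.2
side 235 161
top 183 168
```

View pics/c11.png

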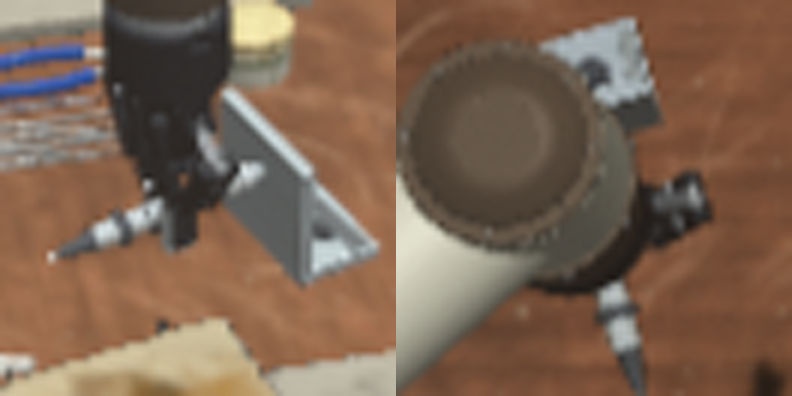

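At 6.5 N the button is sliding in, and the bright point begins to show at the nose (crop 52,258).

>>> drive_tool --increments '[[-1,[0.005,0,0],0],[-1,[0.005,0,0],0],[-1,[0,0,0],0]]'

```text
clock: 16.45
position: [489.5, 226.5, 44.4]
ee_rot: [0.989, 0.15, -0.003, 0.001]
contact_force: [-7.0, 0.2, 1.3]
gripper_width: 14.5
```

>>> drive_tool --increments '[[-1,[0.004,0,0],0],[-1,[0,0,0],0]]'

```text
clock: 16.7
position: [489.6, 226.3, 44.1]
ee_rot: [0.989, 0.15, -0.004, 0.002]
contact_force: [-10.1, -0.3, 1.8]
gripper_width: 14.3
```

>>> drive_tool --increments '[[-1,[0.004,0,0],0],[-1,[0,0,0],0]]'

```text
clock: 16.95
position: [489.7, 226.1, 43.8]
ee_rot: [0.989, 0.15, -0.005, 0.002]
contact_force: [-11.7, -0.6, 3.8]
gripper_width: 14.2
```

>>> drive_tool --increments '[[-1,[0.005,0,0],0],[-1,[0.005,0,0],0],[-1,[0,0,0],0]]'

```text
clock: 17.32
position: [490.6, 224.5, 42.6]
ee_rot: [0.989, 0.148, -0.008, 0.004]
contact_force: [-11.5, -4.9, 1.3]
gripper_width: 14.3
```

```bash
python3 snap.py 12 510 225 55
```

```text
17.325 [490.6 224.5  42.6] [ 0.989  0.148 -0.008  0.004] [-11.5  -4.9   1.3] 14.3
side 235 161
top 183 168
```

View pics/c12.png

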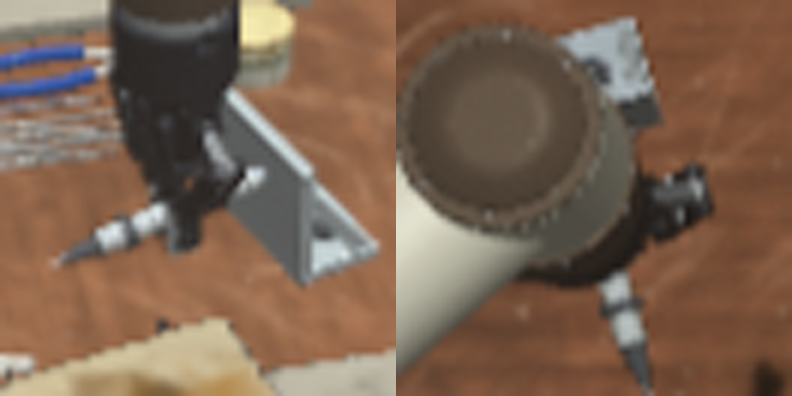

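Force has levelled near 12 N with the arm starting to give sideways, so the button is at its stop. I'll back off and check.

>>> drive_tool --increments '[[-1,[-0.02,0,0],0],[-1,[-0.05,0,0],0],[-1,[-0.1,0,0],0],[-1,[0,0,-0.02],0],[-1,[0,0,0],0],[-1,[0,0,0],0]]'

```text
clock: 18.18
position: [449.5, 215.2, 51.6]
ee_rot: [0.989, 0.15, 0.001, -0.001]
contact_force: [0.7, 0.6, -2.0]
gripper_width: 14.4
```

```bash
python3 snap.py 13 480 225 55
```

```text
18.175 [449.5 215.2  51.6] [ 0.989  0.15   0.001 -0.001] [ 0.7  0.6 -2. ] 14.4
side 228 162
top 183 178
```

View pics/c13.png

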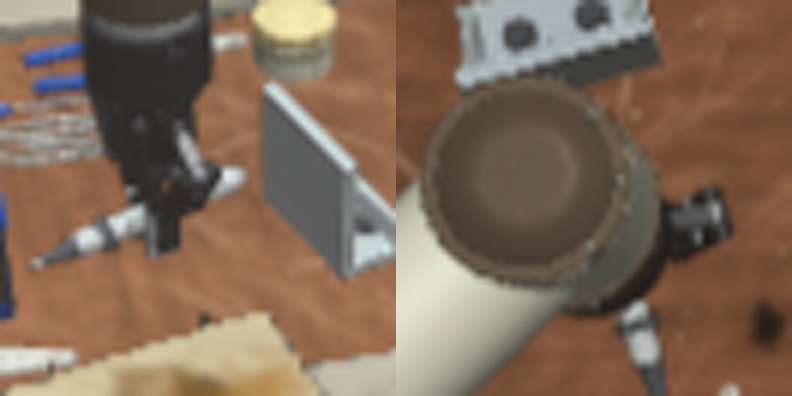

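```bash
python3 - <<'E'
import cv2,numpy as np
a=cv2.imread("pics/side9.png")[185:200,255:273];b=cv2.imread("pics/side13.png")[184:199,255:273]
c=cv2.imread("pics/side9.png")[195:212,229:255];d=cv2.imread("pics/side13.png")[194:211,229:255]
r=lambda i,s:cv2.resize(i,s,interpolation=cv2.INTER_CUBIC)
cv2.imwrite("pics/zz.png",np.vstack([np.hstack([r(a,(396,330)),r(b,(396,330))]),np.hstack([r(c,(396,259)),r(d,(396,259))])]))
E
```

```text
(no output)
```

View pics/zz.png

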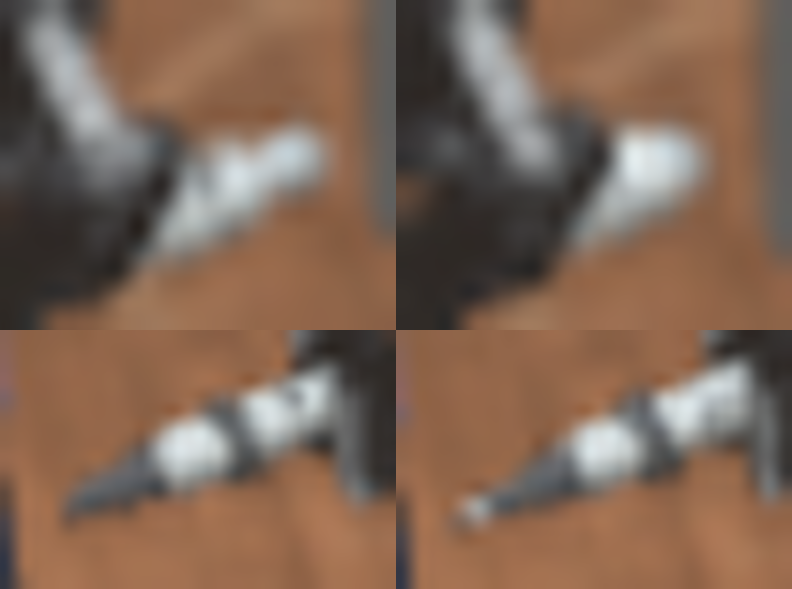

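The button barely protrudes now, and the bright point is out ~2 px (≈6–8 mm) beyond the cone. Returning to the rest.

>>> drive_tool --increments '[[-1,[0,0,-0.14],0],[-1,[0,0,-0.15],0],[-1,[0,0,-0.15],0],[-1,[0,0,-0.14],0],[-1,[0,0,0],0],[-1,[0,0,0],0],[-1,[0,0,0],0]]'

```text
clock: 19.15
position: [447.9, 213.9, 223.6]
ee_rot: [0.989, 0.15, -0.001, 0.001]
contact_force: [-0.0, -0.1, -1.2]
gripper_width: 14.1
```

```bash
python3 snap.py 14 447 212 235
```

```text
19.15 [447.9 213.9 223.6] [ 0.989  0.15  -0.001  0.001] [-0.  -0.1 -1.2] 14.1
side 218 124
top 180 182
```

View pics/c14.png

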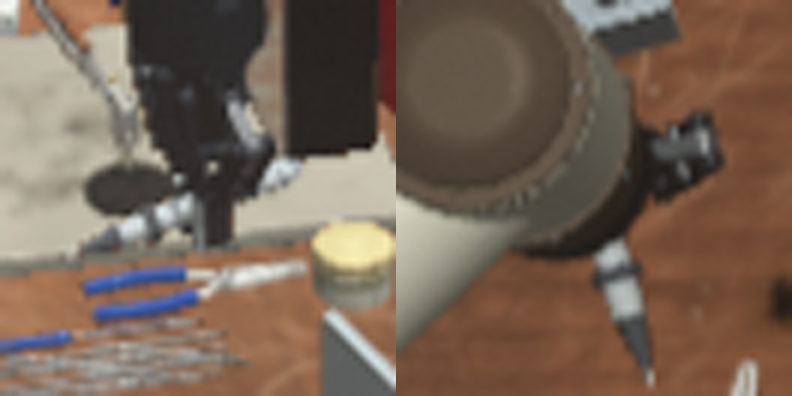

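```bash
python3 - <<'E'
from h import *
for tcp,L in (((443.3,212.4,222.3),[("col",(152,219),(224,284)),("nose",(69,253),(248,379))]),((447.9,213.9,223.6),[("col",(152,218),(220,274)),("cone",(120,235),(232,322)),("butt",(298,168),None)])):
    for nm,s,t in L:
        if t:
            X,e=tri(z2p(*s,218,124,6),z2p(*t,180,182,6)); d=X-tcp; y=np.radians(17.25)
            print(nm,X.round(1),round(e,1),"along",round(d[0]*np.cos(y)+d[1]*np.sin(y),1),"lat",round(-d[0]*np.sin(y)+d[1]*np.cos(y),1),"z",round(d[2],1))
c=np.array([447.9,213.9,233.6]);y=np.radians(17.25)
for a in(-5,0,5,10,15):
    u=np.array([np.cos(y)*np.cos(np.radians(a)),np.sin(y)*np.cos(np.radians(a)),np.sin(np.radians(a))])
    print(a,*[((proj("side",c+k*u)-(218,124))*6).round() for k in(-81,-56,-36.5,54,61)])
E
```

```text
col [413.4 201.1 237.2] 6.7 along -31.9 lat -2.0 z 14.9
nose [368.3 190.7 229.1] 0.3 along -78.1 lat 1.5 z 6.8
col [415.9 203.2 236.4] 2.5 along -33.7 lat -0.7 z 12.8
cone [395.8 197.9 231.6] 4.5 along -54.5 lat 0.2 z 8.0
-5 [ 70. 233.] [111. 223.] [142. 216.] [284. 183.] [295. 180.]
0 [ 70. 244.] [111. 231.] [143. 221.] [284. 176.] [295. 172.]
5 [ 71. 254.] [112. 238.] [143. 226.] [284. 169.] [294. 164.]
10 [ 74. 265.] [113. 245.] [144. 230.] [283. 162.] [293. 157.]
15 [ 77. 274.] [116. 252.] [145. 234.] [281. 156.] [291. 150.]
```

>>> drive_tool --increments '[[-1,[-0.018,0.086,0],0],[-1,[-0.036,0.171,0],0],[-1,[-0.036,0.171,0],0],[-1,[-0.036,0.171,0],0],[-1,[-0.036,0.171,0],0],[-1,[-0.036,0.171,0],0],[-1,[-0.036,0.171,0],0],[-1,[-0.036,0.171,0],0],[-1,[-0.036,0.171,0],0],[-1,[-0.036,0.171,0],0],[-1,[-0.036,0.171,0],0],[-1,[-0.018,0.086,0],0],[-1,[0,0,0],0.061],[-1,[0,0,0],0.061],[-1,[0,0,0],0.061],[-1,[0,0,0],0.061],[-1,[0,0,0],0],[-1,[0,0,0],0]]'

```text
clock: 21.5
position: [502.5, -359.9, 224.6]
ee_rot: [0.996, -0.092, -0.001, -0.0]
contact_force: [-0.6, -0.6, -0.8]
gripper_width: 14.2
```

```bash
python3 snap.py 15 500 -360 190
```

```text
21.5 [ 502.5 -359.9  224.6] [ 0.996 -0.092 -0.001 -0.   ] [-0.6 -0.6 -0.8] 14.2
side 286 267
top 385 166
```

View pics/c15.png

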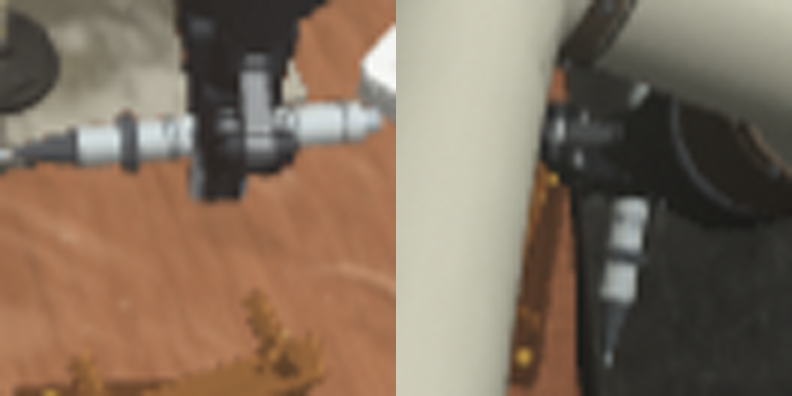

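>>> drive_tool --increments '[[-1,[0,0.003,0.13],0],[-1,[0,0,0.13],0],[-1,[0,0,0.11],0],[-1,[0,0,0.01],0],[-1,[0,0,0],0],[-1,[0,0,0],0]]'

```text
clock: 22.35
position: [503.5, -361.4, 113.2]
ee_rot: [0.996, -0.093, 0.002, 0.001]
contact_force: [-0.3, 0.7, -0.9]
gripper_width: 14.3
```

```bash
python3 snap.py 16 500 -360 100
```

```text
22.35 [ 503.5 -361.4  113.2] [ 0.996 -0.093  0.002  0.001] [-0.3  0.7 -0.9] 14.3
side 283 288
top 375 170
```

View pics/c16.png

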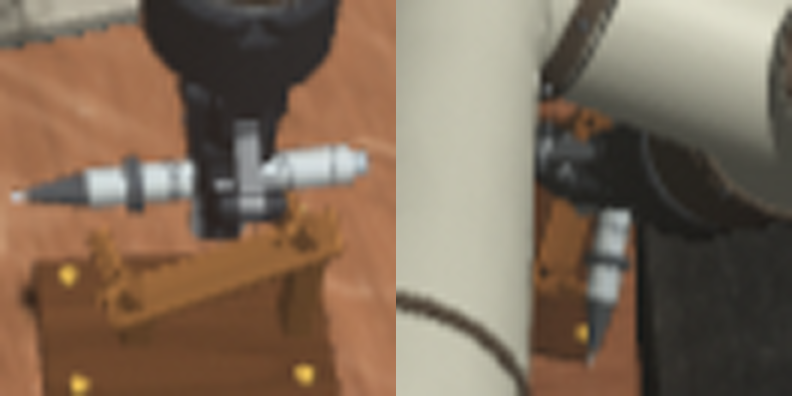

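>>> drive_tool --increments '[[-1,[-0.005,-0.002,0.015],0],[-1,[0,0,0.01],0],[-1,[0,0,0.01],0],[-1,[0,0,0.01],0],[-1,[0,0,0],0],[-1,[0,0,0],0]]'

```text
clock: 23.2
position: [501.1, -360.1, 97.7]
ee_rot: [0.996, -0.093, 0.0, 0.0]
contact_force: [-1.1, 0.1, -0.8]
gripper_width: 14.6
```

>>> drive_tool --increments '[[-1,[0,0,0.01],0],[-1,[0,0,0.01],0],[-1,[0,0,0.01],0],[-1,[0,0,0],0],[-1,[0,0,0],0]]'

```text
clock: 23.82
position: [501.3, -360.7, 90.1]
ee_rot: [0.996, -0.093, 0.001, 0.001]
contact_force: [-2.0, -0.1, 5.5]
gripper_width: 14.1
```

```bash
python3 snap.py 17 500 -360 100
```

```text
23.825 [ 501.3 -360.7   90.1] [ 0.996 -0.093  0.001  0.001] [-2.  -0.1  5.5] 14.1
side 283 288
top 375 170
```

View pics/c17.png

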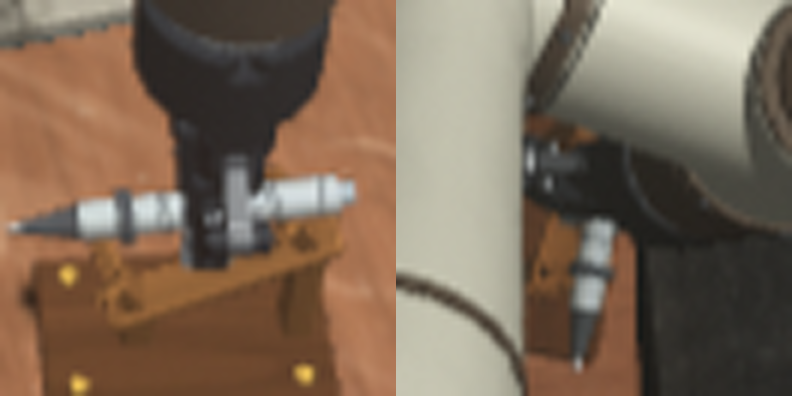

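>>> drive_tool --increments '[[-1,[0,0,0.01],0],[-1,[0,0,0.01],0],[-1,[0,0,0.007],0],[-1,[0,0,0],0],[-1,[0,0,0],0]]'

```text
clock: 24.55
position: [502.9, -360.7, 83.4]
ee_rot: [0.996, -0.093, 0.002, 0.001]
contact_force: [-2.0, 2.3, 9.5]
gripper_width: 14.3
```

```bash
python3 snap.py 18 500 -360 100
```

```text
24.55 [ 502.9 -360.7   83.4] [ 0.996 -0.093  0.002  0.001] [-2.   2.3  9.5] 14.3
side 283 288
top 375 170
```

View pics/c18.png

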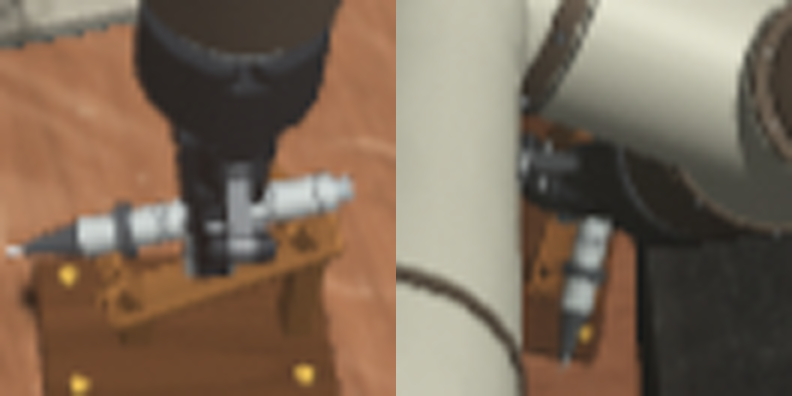

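>>> drive_tool --increments '[[-1,[0,0,0.01],0],[-1,[0,0,0.008],0],[-1,[0,0,0],0],[-1,[0,0,0],0]]'

```text
clock: 25.15
position: [503.9, -361.1, 78.7]
ee_rot: [0.996, -0.092, 0.004, 0.002]
contact_force: [-0.1, 1.8, 10.5]
gripper_width: 14.7
```

>>> drive_tool --increments '[[-1,[0,0,0.007],0],[-1,[0,0,0],0],[-1,[0,0,0],0]]'

```text
clock: 25.52
position: [504.4, -361.2, 77.0]
ee_rot: [0.996, -0.092, 0.004, 0.002]
contact_force: [-0.4, 2.0, 11.2]
gripper_width: 14.5
```

```bash
python3 snap.py 19 500 -360 100
```

```text
25.525 [ 504.4 -361.2   77. ] [ 0.996 -0.092  0.004  0.002] [-0.4  2.  11.2] 14.5
side 283 288
top 375 170
```

View pics/c19.png

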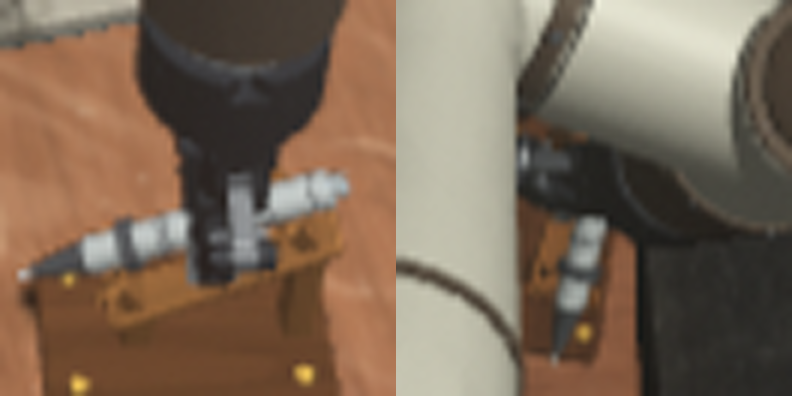

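>>> drive_tool --increments '[[-1,[0,0,0.008],0],[-1,[0,0,0.006],0],[-1,[0,0,0],0],[-1,[0,0,0],0]]'

```text
clock: 26.12
position: [505.3, -361.3, 73.3]
ee_rot: [0.996, -0.092, 0.005, 0.002]
contact_force: [1.9, 2.5, 12.6]
gripper_width: 14.5
```

>>> drive_tool --increments '[[-1,[0,0,0.006],0],[-1,[0,0,0],0],[-1,[0,0,0],0]]'

```text
clock: 26.5
position: [505.6, -361.5, 72.5]
ee_rot: [0.996, -0.092, 0.006, 0.002]
contact_force: [0.0, 3.5, 16.4]
gripper_width: 14.5
```

```bash
python3 snap.py 20 500 -360 100
```

```text
26.5 [ 505.6 -361.5   72.5] [ 0.996 -0.092  0.006  0.002] [ 0.   3.5 16.4] 14.5
side 283 288
top 375 170
```

View pics/c20.png

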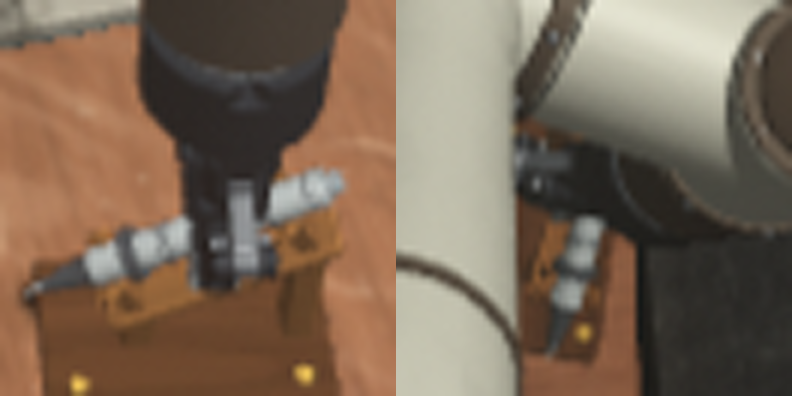

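The rod lies back on its seated line: collar at crop (131,251) against the line's y≈248, with barrel at (315,187), about 6 mm up-slope. Force rose to 16 N as the lower notch took load. Releasing.

>>> drive_tool --increments '[[-0.5,[0,0,0],0],[0,[0,0,0],0],[0.5,[0,0,0],0],[1,[0,0,0],0],[1,[0,0,0],0],[1,[0,0,0],0],[1,[0,0,0],0],[1,[0,0,0],0]]'

```text
clock: 27.6
position: [501.1, -360.0, 67.2]
ee_rot: [0.996, -0.093, 0.0, 0.0]
contact_force: [-0.7, 0.0, -0.8]
gripper_width: 85.3
```

```bash
python3 snap.py 21 500 -360 100
```

```text
27.6 [ 501.1 -360.    67.2] [ 0.996 -0.093  0.     0.   ] [-0.7  0.  -0.8] 85.3
side 283 288
top 375 170
```

View pics/c21.png

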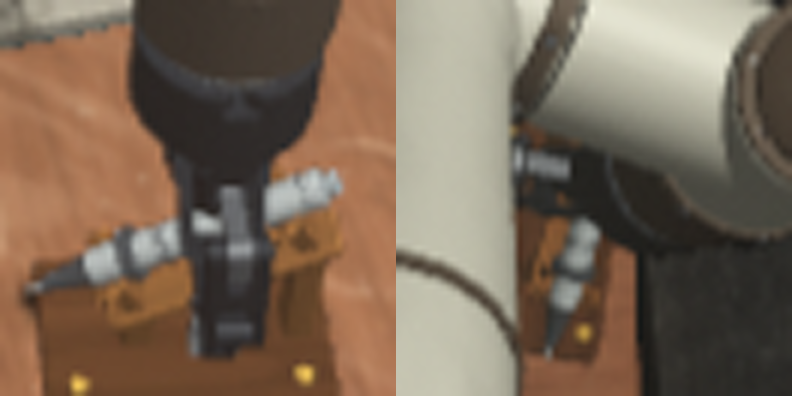

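Released, with the rod staying in the rest. I'll lift straight up and away, then check.

>>> drive_tool --increments '[[1,[0,0,-0.05],0],[1,[0,0,-0.15],0],[1,[0,0,-0.17],0],[1,[0,0,-0.17],0],[1,[-0.04,-0.18,0],0],[1,[-0.04,-0.18,0],0],[1,[-0.04,-0.18,0],0],[1,[-0.04,-0.18,0],0],[1,[0,-0.18,0],0],[1,[0,-0.18,0],0],[1,[0,-0.18,0],0],[1,[0,0,0],0],[1,[0,0,0],0]]'

```text
clock: 29.32
position: [524.0, 20.4, 229.8]
ee_rot: [0.996, -0.093, 0.0, -0.0]
contact_force: [-0.0, -0.4, -0.0]
gripper_width: 85.7
```

```bash
python3 snap.py 22 500 -360 85; python3 - <<'E'
from h import *
L={}
for n,x0,y0,w,h in(("side",285,308,62,34),("top",395,175,27,55)):
    im=cv2.imread(f"pics/{n}22.png"); hsv=cv2.cvtColor(im,cv2.COLOR_BGR2HSV)
    m=((hsv[...,1]<60)&(hsv[...,2]>120)).astype(np.uint8); k=np.zeros_like(m);k[y0:y0+h,x0:x0+w]=1;m&=k
    ys,xs=np.nonzero(m); l=cv2.fitLine(np.stack([xs,ys],1).astype(np.float32),cv2.DIST_HUBER,0,.01,.01).ravel()
    print(n,len(xs),xs.min(),xs.max(),ys.min(),ys.max(),l); L[n]=(l[2:],l[:2])
p,u=axis(L["side"],L["top"]); u*=np.sign(u[0])
print("slope",np.degrees(np.arcsin(u[2])),"yaw",np.degrees(np.arctan2(u[1],u[0])))
print("at z85",p+u*(85-p[2])/u[2])
E
```

```text
29.325 [524.   20.4 229.8] [ 0.996 -0.093  0.    -0.   ] [-0.  -0.4 -0. ] 85.7
side 283 292
top 374 171
side 254 289 339 316 335 [ 9.4645584e-01 -3.2283333e-01  3.1876202e+02  3.2457382e+02]
top 123 402 414 185 220 [ 2.9136363e-01 -9.5661241e-01  4.0847446e+02  2.0185680e+02]
slope 28.921516754903607 yaw -10.68633623746021
at z85 [ 498.28333712 -361.1436218    85.        ]
```

View pics/c22.png

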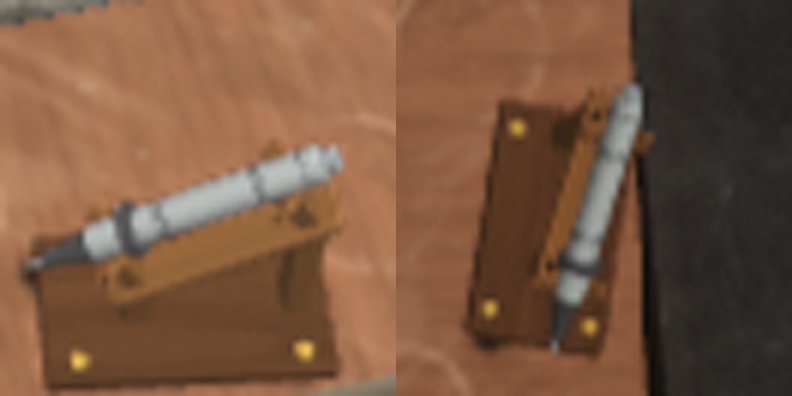

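View pics/side22.png

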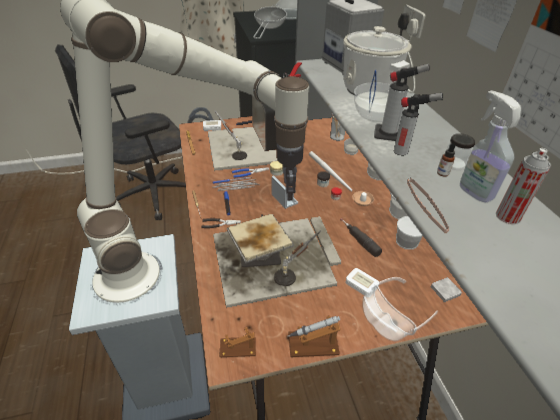

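```bash
python3 - <<'E'
from h import *
X,e=tri(z2p(129,229,283,292,6),z2p(181,262,374,171,6));print("collar",X,e)
s=cv2.imread("pics/side0.png")[310:342,284:346];t=cv2.imread("pics/side22.png")[310:342,284:346]
cv2.imwrite("pics/cmp.png",np.vstack([cv2.resize(i,None,fx=9,fy=9,interpolation=cv2.INTER_CUBIC) for i in(s,t)]))
E
```

```text
collar [ 471.58061342 -354.42625403   65.86626885] 1.8997372680511448
```

View pics/cmp.png

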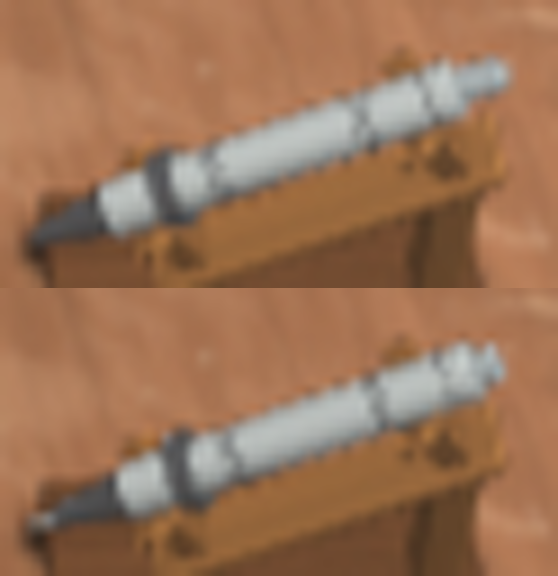

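Comparison: the collar has moved up-slope 19 px (≈6 mm, limit 15) and the button end has moved back about 2 mm. The button is therefore in by ≈7 mm or slightly more, which is its full travel, and the point is out. Handing in.

```bash
python3 -c "
from bench import *
print(job_done())"
```

```text
the job is handed in; nothing more can be done
None
```

The scriber's button is pressed in and its point is out. It is back in both notches of the rest, button end high, and the job is handed in (clock 29.4 s of 64).

- **Levelling:** the tool can only turn about its own vertical axis. I used the rest's upper saddle to swing the scriber level in the grip, then the same saddle to swing it back to the slope.
- **Pressing:** the button slid at about 6–7 N. At its stop the measured force reached about 12 N, well under the 60 N limit.
- **Last checks, seating:** the axis is within about 1.5 mm of where it first lay. Its slope measured 28.9° (29.4° before) and its yaw −10.7°. It sits about 6 mm up-slope of where it was, so the collar is clear above the lower notch.
- **Last checks, button:** picture lengths put it in by about 7–8 mm, where full travel is 7, so 7 within reading error. The bright point shows beyond the cone.
- **Surroundings:** the gripper is well away from everything. By eye, nothing else on the table moved; I did not measure the bystanders.
- **Odd readings:**
  - The collar's two camera rays missed each other by about 2 mm, near the calibration limit.
  - Pressing a little past the stop made the arm give 1–2 mm sideways, and I backed off.

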